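# Mask a wet finish sample in the cam-lift jig

## Task

The sample panel in the blue cam-lift jig still has a wet coat: lay the steel masking bar across the jig's two rests, level and centred with its ends down in both notches, without dropping it and without hand or bar touching the panel. Then let go of the bar and swing the red-handled cam lever straight up to its highest lift, so that the rising panel carries the bar off its rests. The lever springs back if released, so finish while holding it there, touching neither bar nor panel, and leave everything else on the bench where it is.

Things in the scene. Friction and masses are not known exactly. Their poses are not given: they have to be found in the camera images.
- bar_center (a point): Centre of the loose masking bar (0.5 to 0.72 kg), 18 mm above its underside. Steel strip 270 mm long (its x), 40 wide (y), 6 thick, with an orange grip rib on its middle: 160 mm long, 14 wide, from 6 to 36 mm above the underside. Same either way round. Starts flat on the bench, rib up. Fingers straddling the rib must stop above the strip, 6 mm over the underside.
- mask_bar: The same masking bar as a body; origin at the centre of its underside, x along its length, z up.
- lift_jig: Blue and aluminium cam-lift jig screwed to the bench; origin at the centre of its underside, z up. Base 250 (x) x 270 (y) x 10 mm. Two upright rest plates, 12 mm thick, 100 mm wide in x, at y = -115 and +115 mm. The bar belongs with its length along the jig's y, centred at x = 0, y = 0, underside at z = 97 mm, overhanging each rest 14 mm. The lever is on the +y side.
- rest_notch (a point): Middle of the ledge of the +y rest, at x = 0, y = 115, z = 97 mm in the jig frame; the -y rest is its mirror image. Each ledge is the floor of a notch 48 mm wide in x, flared at the mouth, whose cheeks rise 22 mm above the ledge.
- bed: The jig's bed, 200 x 200 mm, with the olive wet sample panel (140 mm in x, 180 in y) fixed on it between the rests; axes as the jig. It only moves up and down, driven by the cam. The robot must not touch panel or bed.
- panel_face (a point): Centre of the panel's wet upper face. With the lever down it is 4 to 9 mm below the ledges; at the highest lift it is 4 mm above them and carries the bar. It meets the bar at a lever value of about 0.67.
- cam_lever (a joint): Cam lever angle, rad. 0 = down at its stop, leaning to the jig's -x side, 1.45 from upright; grows as the handle swings up and over towards +x. Highest lift at 1.45: lever straight up, at the white mark. It can go on to 1.9, where the panel sinks again. Starts at 0 to 0.25. Spring and friction: up to 12 N at the handle to raise it; let go, it swings back.
- lever_grip (a point): Centre of the lever's red revolving handle: a cylinder 22 mm across, 50 mm long, along the jig's y axis, spinning freely on its pin. The lever turns about a line along the jig's y through x = 0, z = 45 mm (jig frame); the handle is 110 mm from it, spanning y = 168 to 218 mm (centre 193), on a steel arm 12 mm thick at y = 158. At the highest lift it is at x = 0, z = 155 mm.
- tile_brown: wet sample tile, brown face on white, 100 x 75 x 9 mm, lying flat between the robot and the jig; a bystander, origin at the centre of its underside
- tile_black: wet sample tile, black face on white, 100 x 75 x 9 mm, lying flat; a bystander, origin at the centre of its underside
- tile_gold: wet sample tile, golden-brown face on white, 100 x 75 x 9 mm, lying flat; a bystander, origin at the centre of its underside
- spray_bottle: white trigger spray bottle with blue nozzle, 74 mm wide, 207 mm tall, standing; a bystander, origin at the centre of its underside
- glaze_jar: amber glass jar with black cap, 64 mm wide, 85 mm tall, standing; a bystander, origin at the centre of its underside
- tape_roll: roll of cream masking tape lying flat, 100 mm across, 24 mm high; a bystander, origin at the centre of its underside
- brush: paint brush lying flat, about 200 mm long; a bystander, origin at the centre of its underside
- sanding_block: cork sanding block, 100 x 62 x 32 mm; a bystander, origin at the centre of its underside

How it is judged:
By the outcome, as a careful person would: the job done as asked, in the order asked, and still so for the second after the job is handed in, while the arm keeps its last pose, push and grip.
It also fails if it takes over 58 s, if anything falls off the work surface, if the arm or the gripper's body presses on something with over 40 N, if the wrist force passes 120 N, or if a joint passes its speed limit or range.

## Robot

A 6-joint arm with a two-finger parallel gripper is mounted at the origin on the work surface. World frame = base frame: x ahead of the robot, y to its left, z up, the work surface at z = 0. Lengths are in m, angles in rad, forces in N, time in s.
With the tool pointing down it reaches from about 0.25 to 0.775 m from the base axis. Payload 4 kg.
Tool frame: the origin (TCP) lies at the very end of the fingers, on their centre line; the grasp point (between the pads) lies 19 mm behind it; z points along the fingers, y is the line along which they close (so a half turn about z gives the same grasp; the last joint's range is limited). The gripper opens to 94 mm and grips with 3 to 60 N. Pads are 16 mm wide; open, the fingers measure 119 mm over their backs; the gripper's body (75 mm by 177 mm) begins 78 mm behind the grasp point.
Start: joints at [-1.439, 0.087, 1.371, -0, 1.684, -0.103], TCP at [0.128, -0.535, 0.206] pointing down, gripper open.
Joint ranges: [-3.1, 3.1], [-0.76, 2.03], [0.27, 2.55], [-1.08, 4.22], [0.17, 2.65], [-2.57, 2.57]. Speed limits (rad/s): [2.79, 2.79, 3.14, 3.14, 3.14, 3.14].

## Interface

Orientations are given as [roll, pitch, yaw] about the fixed x, y, z axes, in that order (R = Rz(yaw) Ry(pitch) Rx(roll)).
In Python, from bench import robot, vision gives the robot as it stands.
- The arm moves only by the shell command python3 -m crank 'ROWS'. ROWS is JSON, a list of rows, each a list of 3 entries, a list of its own where there are three numbers: the closure, from 0 (fully open) to 1 (shut), then the shift along the tool's x, y, z in m, then the turn, a rotation vector about the tool's x, y, z in degrees. A call has 1 to 8 rows; each row shifts and turns the commanded pose from where the row before left it, along the tool's axes as they then stand; what a row does not reach is not made up. A row lasts 1/10 s, in which the tool goes at most 50 mm and 8.59 degrees, less where a joint would pass 70% of its speed; a pose out of reach is approached as far as the arm can. A call with a gripper value outside its range is refused whole. The fingers move at their own pace and stop on an object; the grip force is fixed at half the most. Time passes only in rows, so rows that do not move let the fingers close. It gives the time, the measured TCP pose, the force, the opening and the grip force at its end, in the units of the state.
- robot.get_obs(): the state, without advancing time (a new reading comes with each control period).
- vision.snapshot(name): name is "side" or "top" or "wrist"; returns a dict with "color" (480x640x3 uint8, red, green, blue), "z_map" (480x640 float32, m along the optical axis (not along the pixel's ray), 0 where there is no reading), "fx", "fy", "cx", "cy" (pixels), "R" (3x3) and "t" (3): a world point X has camera coordinates R X + t. Camera axes: x right, y down, z forward; pixel columns grow to the right and rows downward; lengths in m; the calibration is good to about 2 mm. The wrist camera is an equidistant fisheye: a pixel r from the principal point sees the ray r / f radians off the axis. A picture is of the moment at which its call begins.
- robot.close_job(): hands the job in; it is judged then, once.
The state is a dict: "time": time; "joint_positions": joint angles; "qvel": joint speeds; "joint_torque": joint torques, N m; "tool_pos": TCP position; "ee_rot": TCP orientation; "wrist_force": force on the tool from outside, world axes, zero at the start; "wrist_torque": the same for the moment, N m; "width": finger opening in m; "finger_force": force on a finger pad.
Only numpy, scipy, OpenCV 4.12 (cv2) and the standard library are available. Lean on these libraries where they do the work, as an engineer would, in place of code of your own. Each camera call takes 0.05 s, during which the arm holds its last target. There are 200 camera calls.

## Working session

There is one attempt and no reset: what is moved stays moved. The work goes in short steps, Python scripts to look and compute and a shell command to move; the robot and the scene stay as the last step left them, time stands still between calls to the robot, and variables do not carry over. Pictures are saved under pics/ and viewed, at most 11 in all, crops included, and the job is handed in when it is done.

```bash
ls; mkdir -p pics; cat > h.py <<'E'
import numpy as np, cv2
from bench import robot, vision
def snap(n,f=None):
    s=vision.snapshot(n)
    if f: cv2.imwrite('pics/'+f,s['color'][:,:,::-1])
    return s
def cloud(s):
    z=s['z_map']; v,u=np.mgrid[:480,:640]
    P=np.stack([(u-s['cx'])/s['fx']*z,(v-s['cy'])/s['fy']*z,z],-1)
    return (P-np.array(s['t']))@np.array(s['R'])
E
python3 - <<'E'
from h import *
for n in('top','side'):
    s=snap(n,n+'0.png'); np.savez(n+'0.npz',**s)
    print(n,s['fx'],s['cx'],s['cy'],-np.array(s['R']).T@s['t'],np.round(s['R'],2).tolist())
print(robot.get_obs())
E
```

```text
pics
top 443.0678450708841 320.4303407139099 234.53325819730205 [ 0.45451866 -0.00649943  1.41635668] [[-0.01, -1.0, 0.02], [-1.0, 0.01, -0.05], [0.05, -0.02, -1.0]]
side 595.8425379047695 320.07593157027304 238.39132301395009 [0.03149822 1.07828294 0.87100353] [[-0.9, -0.44, 0.02], [-0.26, 0.49, -0.83], [0.36, -0.75, -0.55]]
{'time': 0.1, 'joint_positions': array([-1.43910389e+00,  8.78834768e-02,  1.37207324e+00, -9.09291078e-06,
        1.68359778e+00, -1.03131549e-01]), 'qvel': array([ 0.00177415, -0.00115517, -0.00323365, -0.00010865, -0.00176552,
        0.00093083]), 'joint_torque': array([ 1.84927419e-03, -3.41251624e+01, -3.03302622e+01,  7.19606783e-02,
        3.03920091e-02, -9.52073424e-05]), 'tool_pos': array([ 0.12788101, -0.53442799,  0.20443508]), 'ee_rot': array([-3.13964030e+00, -1.92980449e-04,  2.34822779e-01]), 'wrist_force': array([-0.80088302, -0.27613523, -0.40315204]), 'wrist_torque': array([0.01568483, 0.01211813, 0.00389059]), 'finger_force': 0.0, 'width': 0.09369890723870306}
```

View pics/top0.png

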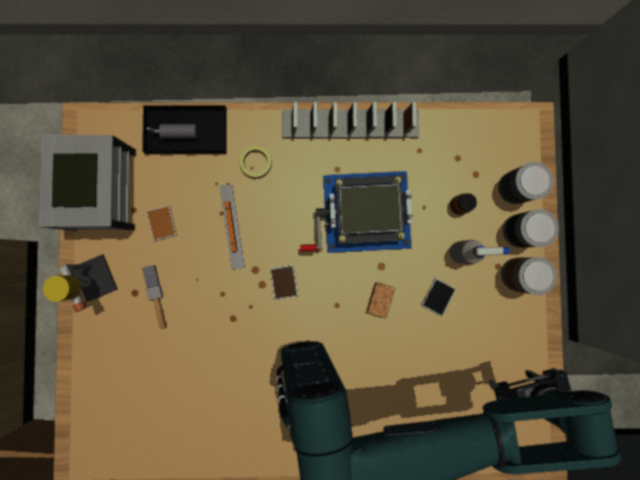

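View pics/side0.png

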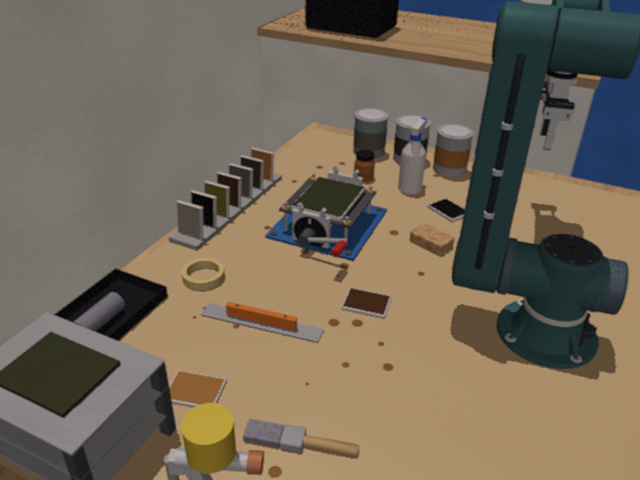

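The top view (up is +x, left is +y) shows the bar at (232,227), the jig at (368,211) and the red handle at (310,248). The brown tile is at (284,281), the tape at (255,162) and the jar at (463,204). The side view shows the same layout.

```bash
cat > m.py <<'E'
from h import *
def plane(s,uv,z):
    uv=np.atleast_2d(uv).astype(float); R=np.array(s['R']);t=np.array(s['t']);c=-R.T@t
    d=np.c_[(uv[:,0]-s['cx'])/s['fx'],(uv[:,1]-s['cy'])/s['fy'],np.ones(len(uv))]@R
    return c+d*((z-c[2])/d[:,2])[:,None]
def rect(s,m,z):
    v,u=np.where(m); P=plane(s,np.c_[u,v],z)[:,:2]
    (c,wh,a)=cv2.minAreaRect((P*1000).astype(np.float32)); return np.round(c,1),np.round(wh,1),round(a,2),len(u)
def hsv(s): return cv2.cvtColor(s['color'],cv2.COLOR_RGB2HSV).astype(int)
def box(m,a,b,c,d):
    o=np.zeros_like(m); o[b:d,a:c]=m[b:d,a:c]; return o
E
python3 - <<'E'
from m import *
s=dict(np.load('top0.npz')); H=hsv(s); h,S,V=H[...,0],H[...,1],H[...,2]
C=cloud(s)
rib=box((S>170)&(h<16)&(V>120),215,185,245,275); print('rib',rect(s,rib,.036), np.median(C[rib],0))
strip=box((S<70)&(V>90),215,180,248,275)|rib; print('strip',rect(s,strip,.006))
base=box((h>100)&(h<125)&(S>140),315,165,420,260); print('base',rect(s,base,.01))
red=box(((h<6)|(h>174))&(S>180)&(V>90),295,235,330,260); print('red',rect(s,red,.07),np.median(C[red],0),red.sum())
pan=box((S>60)&(h>20)&(h<40)&(V<100),330,175,410,245); print('panel',rect(s,pan,.09),np.median(C[pan],0))
# PCA of rib & base
for n,m,z in(('rib',rib,.036),('base',base,.01),('pan',pan,.09)):
    v,u=np.where(m);P=plane(s,np.c_[u,v],z)[:,:2];w,E=np.linalg.eigh(np.cov(P.T));print(n,P.mean(0),np.degrees(np.arctan2(E[1,1],E[0,1])))
# heights of rest plates
hi=box((C[...,2]>.1)&(s['z_map']>0),300,165,430,260); v,u=np.where(hi); print(len(u)); print(np.round(C[hi][::12],3).tolist()[:40])
E
```

```text
rib (array([555.3, 249.9]), array([152. ,  10.3]), 8.68, 150) [0.55362035 0.25016699 0.03534227]
strip (array([556.3, 250.6]), array([269.1,  40.7]), 8.53, 890)
base (array([ 600.3, -179.7]), array([243.6, 263.2]), 2.6, 1221)
red (array([485.5,   6.2]), array([45.6, 15.2]), 89.56, 89) [0.4839097  0.00752477 0.07998408] 89
panel (array([ 601.3, -177.1]), array([188.4, 191.1]), 2.52, 2448) [ 0.59995782 -0.17921842  0.09022562]
rib [0.55396094 0.24967253] -171.36507868651404
base [ 0.57175116 -0.15825065] -147.78244507990453
pan [ 0.60096098 -0.1794066 ] 94.60577919469873
112
[[0.683, -0.084, 0.102], [0.64, -0.296, 0.118], [0.633, -0.059, 0.115], [0.63, -0.068, 0.115], [0.622, -0.062, 0.107], [0.592, -0.296, 0.101], [0.578, -0.3, 0.118], [0.57, -0.061, 0.12], [0.565, -0.061, 0.115], [0.561, -0.298, 0.103]]
```

```bash
python3 - <<'E'
from m import *
s=dict(np.load('side0.npz')); H=hsv(s); h,S,V=H[...,0],H[...,1],H[...,2]; C=cloud(s)
rib=box((S>170)&(h<16)&(V>120),215,290,310,340); print('rib',rib.sum(),np.median(C[rib],0))
red=box(((h<6)|(h>174))&(S>180)&(V>90),320,230,360,270); print('red',red.sum(),np.median(C[red],0))
v,u=np.where(red);print(u.mean(),v.mean())
t=dict(np.load('top0.npz'));c=cv2.resize(t['color'][150:300,200:440],None,fx=3.3,fy=3.3,interpolation=cv2.INTER_CUBIC);cv2.imwrite('pics/crop.png',c[:,:,::-1])
E
```

```text
rib 331 [0.55553428 0.25487111 0.03592875]
red 124 [0.48594545 0.02061839 0.0794904 ]
338.36290322580646 248.06451612903226
```

```bash
cat > go.py <<'E'
import sys
from m import *
def rel(x,y,z,yaw=None):
    o=robot.get_obs(); p=o['tool_pos']; r=o['ee_rot']
    from scipy.spatial.transform import Rotation as Ro
    R=Ro.from_euler('xyz',r).as_matrix()
    print('pos',np.round(p,4),'rpy deg',np.round(np.degrees(r),2),'t',round(o['time'],2),'F',np.round(o['wrist_force'],1),'w',round(o['width'],4),'ff',round(o['finger_force'],1))
    print('tool mm',np.round(1000*R.T@(np.array([x,y,z])-p),1))
    if yaw is not None: print('turn',np.round(np.degrees((Ro.from_matrix(R).inv()*Ro.from_euler('xyz',[np.pi,0,np.radians(yaw)])).as_rotvec()),2))
if __name__=='__main__': rel(*map(float,sys.argv[1:]))
E
R='[0,[0.03,-0.0332,0],[0,0,0]]'
python3 -m crank '[[0,[0.03,-0.0332,0],[0,0,0]],[0,[0.03,-0.0332,0],[0,0,0]],[0,[0.03,-0.0332,0],[0,0,0]],[0,[0.03,-0.0332,0],[0,0,0]],[0,[0.03,-0.0332,0],[0,0,0]],[0,[0.03,-0.0332,0],[0,0,0]],[0,[0.03,-0.0332,0],[0,0,0]],[0,[0.03,-0.0332,0],[0,0,0]]]'
python3 -m crank '[[0,[0.03,-0.0332,0],[0,0,0]],[0,[0.03,-0.0332,0],[0,0,0]],[0,[0.03,-0.0332,0],[0,0,0]],[0,[0.03,-0.0332,0],[0,0,0]],[0,[0.03,-0.0332,0],[0,0,0]],[0,[0.03,-0.0332,0],[0,0,0]],[0,[0.03,-0.0332,0],[0,0,0]],[0,[0,0,0],[0,0,0]]]'
python3 go.py .5556 .2505 .2 8.6
```

```text
time: 0.9
tool_pos: [0.2998, -0.219, 0.2051]
ee_rot: [-3.141, -0.0, 0.234]
wrist_force: [0.7, 0.3, -0.5]
width: 0.094
finger_force: 0.0
time: 1.7
tool_pos: [0.4506, 0.0583, 0.2043]
ee_rot: [-3.139, 0.001, 0.242]
wrist_force: [-0.7, -0.2, -0.9]
width: 0.094
finger_force: 0.0
pos [0.4506 0.0583 0.2043] rpy deg [-1.7988e+02  7.0000e-02  1.3860e+01] t 1.7 F [-0.7 -0.2 -0.9] w 0.094 ff 0.0
tool mm [ 148.  -161.5    4.5]
turn [-0.12  0.07  5.26]
```

```bash

python3 -m crank '[[0,[0.03,-0.033,0],[0,0,0]],[0,[0.03,-0.033,0],[0,0,0]],[0,[0.03,-0.033,0],[0,0,0]],[0,[0.03,-0.033,0],[0,0,0]],[0,[0.028,-0.0295,0],[0,0,0]],[0,[0,0,0],[0,0,5.2]],[0,[0,0,0],[0,0,0]],[0,[0,0,0],[0,0,0]]]'
python3 - <<'E'
from m import *
from go import rel
rel(.5556,.2505,.01,8.6)
s=snap('wrist','w1.png'); np.savez('w1.npz',**s); print(s['fx'],s['cx'],s['cy'],-np.array(s['R']).T@s['t'])
E
```

```text
time: 2.5
tool_pos: [0.5559, 0.2446, 0.2051]
ee_rot: [3.141, 0.001, 0.145]
wrist_force: [-0.2, 0.4, -0.4]
width: 0.0941
finger_force: 0.0
pos [0.5559 0.2446 0.2051] rpy deg [1.7996e+02 5.0000e-02 8.3000e+00] t 2.5 F [-0.2  0.4 -0.4] w 0.0941 ff 0.0
tool mm [  0.7  -6.1 195.1]
turn [ 0.04  0.05 -0.3 ]
371.64829954431775 320.7827209129941 242.63569668848672 [0.62447873 0.25388364 0.38484009]
```

View pics/w1.png

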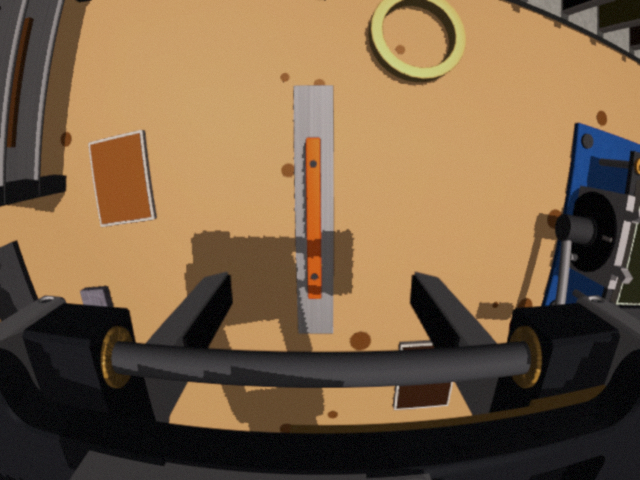

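The wrist view shows the strip upright between columns 294 and 333, rows 86 to 333, with the rib at columns 306 to 322 between the two open fingers. Next I'll measure the rib by casting the fisheye rays.

```bash
cat >> m.py <<'E'
def fplane(s,uv,z):
    uv=np.atleast_2d(uv).astype(float); R=np.array(s['R']);t=np.array(s['t']);c=-R.T@t
    a=(uv-[s['cx'],s['cy']])/s['fx']; r=np.linalg.norm(a,axis=1)+1e-9
    d=np.c_[a/r[:,None]*np.sin(r)[:,None],np.cos(r)]@R
    return c+d*((z-c[2])/d[:,2])[:,None]
def frect(s,m,z):
    v,u=np.where(m); P=fplane(s,np.c_[u,v],z)[:,:2]
    c,wh,a=cv2.minAreaRect((P*1000).astype(np.float32)); return np.round(c,1),np.round(wh,1),round(a,2),len(u)
E
python3 - <<'E'
from m import *
s=dict(np.load('w1.npz')); H=hsv(s);h,S,V=H[...,0],H[...,1],H[...,2]
rib=box((S>190)&(h<14)&(V>100),298,125,330,305); print(frect(s,rib,.036))
st=box((S<60)&(V>60),290,80,338,338); st=cv2.morphologyEx(st.astype(np.uint8),cv2.MORPH_OPEN,np.ones((3,3)))>0; print(frect(s,st,.006))
E
```

```text
(array([559.9, 251.2]), array([156.6,  12.6]), 8.97, 1759)
(array([559.6, 251.4]), array([267.6,  38.9]), 8.71, 6665)
```

```bash

python3 -m crank '[[0,[0.003,-0.006,0],[0,0,-0.5]],[0,[0,0,0.045],[0,0,0]],[0,[0,0,0.045],[0,0,0]],[0,[0,0,0.045],[0,0,0]],[0,[0,0,0.035],[0,0,0]],[0,[0,0,0.02],[0,0,0]],[0,[0,0,0],[0,0,0]],[0,[0,0,0],[0,0,0]]]'
python3 go.py .558 .251 .010 8.8
```

```text
time: 3.35
tool_pos: [0.5586, 0.2519, 0.0163]
ee_rot: [-3.141, -0.001, 0.153]
wrist_force: [-0.5, 0.6, 0.3]
width: 0.0939
finger_force: 0.0
pos [0.5586 0.2519 0.0163] rpy deg [-1.7999e+02 -5.0000e-02  8.7500e+00] t 3.35 F [-0.5  0.6  0.3] w 0.0939 ff 0.0
tool mm [-0.7  0.8  6.3]
turn [-0.01 -0.05 -0.05]
```

```bash

python3 -m crank '[[0,[0,0,0.005],[0,0,0]],[0,[0,0,0],[0,0,0]],[1,[0,0,0],[0,0,0]],[1,[0,0,0],[0,0,0]],[1,[0,0,0],[0,0,0]],[1,[0,0,0],[0,0,0]],[1,[0,0,0],[0,0,0]],[1,[0,0,0],[0,0,0]]]'
python3 -m crank '[[1,[0,0,0],[0,0,0]],[1,[0,0,0],[0,0,0]],[1,[0,0,0],[0,0,0]],[1,[0,0,0],[0,0,0]]]'
python3 go.py .558 .251 .010 8.8
```

```text
time: 4.15
tool_pos: [0.5582, 0.2519, 0.0104]
ee_rot: [3.141, 0.0, 0.153]
wrist_force: [-0.3, -0.1, -0.2]
width: 0.0494
finger_force: 0.0
time: 4.55
tool_pos: [0.5582, 0.2519, 0.0104]
ee_rot: [3.141, 0.0, 0.153]
wrist_force: [-0.4, -0.2, 0.3]
width: 0.0174
finger_force: 0.0
pos [0.5582 0.2519 0.0104] rpy deg [179.99   0.     8.75] t 4.55 F [-0.4 -0.2  0.3] w 0.0174 ff 0.0
tool mm [-0.4  0.9  0.4]
turn [ 0.01  0.   -0.05]
```

```bash

python3 -m crank '[[1,[0,0,0],[0,0,0]],[1,[0,0,0],[0,0,0]],[1,[0,0,0],[0,0,0]],[1,[0,0,0],[0,0,0]],[1,[0,0,-0.005],[0,0,0]],[1,[0,0,-0.01],[0,0,0]],[1,[0,0,-0.02],[0,0,0]],[1,[0,0,-0.03],[0,0,0]]]'
python3 -m crank '[[1,[0,0,-0.04],[0,0,0]],[1,[0,0,-0.04],[0,0,0]],[1,[0,0,-0.04],[0,0,0]],[1,[0,0,-0.02],[0,0,0]],[1,[0,0,-0.01],[0,0,0]],[1,[0,0,0],[0,0,0]],[1,[0,0,0],[0,0,0]]]'
python3 - <<'E'
from m import *
from go import rel
rel(.6,-.18,.2,92.6)
s=snap('wrist','w2.png'); np.savez('w2.npz',**s)
E
```

```text
time: 5.35
tool_pos: [0.5556, 0.2511, 0.0727]
ee_rot: [3.14, 0.008, 0.153]
wrist_force: [-0.1, -0.5, -6.7]
width: 0.0139
finger_force: 30.0
time: 6.05
tool_pos: [0.5574, 0.2516, 0.2232]
ee_rot: [3.141, 0.004, 0.153]
wrist_force: [-0.5, 0.6, -7.5]
width: 0.0137
finger_force: 30.0
pos [0.5574 0.2516 0.2232] rpy deg [179.95   0.22   8.75] t 6.05 F [-0.5  0.6 -7.5] w 0.0137 ff 30.0
tool mm [-23.4 433.1  23.6]
turn [ -0.13   0.22 -83.85]
```

View pics/w2.png

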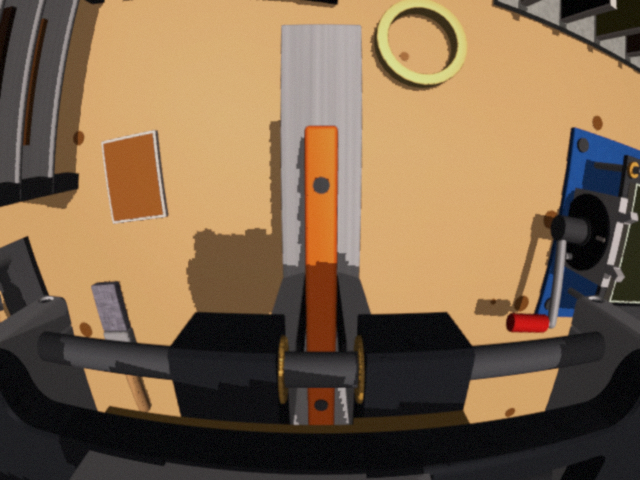

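The bar is gripped and level. Its far end is at row 25, columns 282 to 362, and the rib end is at row 126, columns 305 to 338. The red handle shows at (527,323).

```bash
python3 - <<'E'
from m import *
s=dict(np.load('w2.npz')); o=robot.get_obs(); p=o['tool_pos']; y=o['ee_rot'][2]
ax=np.array([np.cos(y),np.sin(y)]);ay=np.array([np.sin(y),-np.cos(y)])
for n,uv,z,L in(('strip',[[282,25.5],[362,25.5]],p[2]-.0044,.135),('rib',[[305.5,126.5],[337.5,126.5]],p[2]+.0256,.08)):
    P=fplane(s,uv,z)[:,:2].mean(0)-p[:2]; print(n,'bar centre offset tool x,y',P@ax-L,P@ay)
# jig base and panel in wrist view w1
E
```

```text
strip bar centre offset tool x,y 0.0005896684680953279 0.001347051995500694
rib bar centre offset tool x,y 0.00048474122184975765 0.0010727877520309386
```

```bash

python3 -m crank '[[1,[0,0.015,0],[0,0,0]],[1,[-0.001,0.03,0],[0,0,0]],[1,[-0.003,0.036,0],[0,0,0]],[1,[-0.003,0.036,0],[0,0,0]],[1,[-0.003,0.036,0],[0,0,0]],[1,[-0.003,0.036,0],[0,0,0]],[1,[-0.003,0.036,0],[0,0,0]],[1,[-0.003,0.036,0],[0,0,0]]]'
python3 -m crank '[[1,[-0.002,0.036,0],[0,0,0]],[1,[-0.002,0.036,0],[0,0,0]],[1,[0,0.036,0],[0,0,0]],[1,[0,0.033,0],[0,0,0]],[1,[0,0.02,0],[0,0,0]],[1,[0,0.011,0],[0,0,0]],[1,[0,0,0],[0,0,-3]],[1,[0,0,0],[0,0,-6]]]'
python3 -m crank '[[1,[0,0,0],[0,0,-8]],[1,[0,0,0],[0,0,-8]],[1,[0,0,0],[0,0,-8]],[1,[0,0,0],[0,0,-8]],[1,[0,0,0],[0,0,-8]],[1,[0,0,0],[0,0,-8]],[1,[0,0,0],[0,0,-8]],[1,[0,0,0],[0,0,-8]]]'
python3 -m crank '[[1,[0,0,0],[0,0,-7]],[1,[0,0,0],[0,0,-4]],[1,[0,0,0],[0,0,0]],[1,[0,0,0],[0,0,0]],[1,[0,0,0],[0,0,0]]]'
python3 - <<'E'
from m import *
from go import rel
rel(.6,-.18,.2,92.6)
for n in('wrist','side'):
    s=snap(n,n[0]+'3.png'); np.savez(n[0]+'3.npz',**s)
E
```

```text
time: 6.9
tool_pos: [0.5782, -0.0114, 0.2239]
ee_rot: [3.142, 0.003, 0.152]
wrist_force: [1.2, -0.2, -7.8]
width: 0.0138
finger_force: 30.0
time: 7.7
tool_pos: [0.6011, -0.179, 0.2248]
ee_rot: [-3.14, 0.001, 0.314]
wrist_force: [-0.4, -0.5, -7.3]
width: 0.0136
finger_force: 30.0
time: 8.5
tool_pos: [0.6012, -0.1781, 0.2251]
ee_rot: [-3.14, -0.001, 1.434]
wrist_force: [-0.3, 0.2, -7.7]
width: 0.0139
finger_force: 30.0
time: 9.0
tool_pos: [0.6013, -0.179, 0.2253]
ee_rot: [-3.141, -0.0, 1.619]
wrist_force: [-0.6, -0.1, -7.2]
width: 0.0143
finger_force: 30.0
pos [ 0.6013 -0.179   0.2253] rpy deg [-1.7998e+02 -2.0000e-02  9.2730e+01] t 9.0 F [-0.6 -0.1 -7.2] w 0.0143 ff 30.0
tool mm [-0.9 -1.4 25.3]
turn [-0.02 -0.02  0.13]
```

View pics/w3.png

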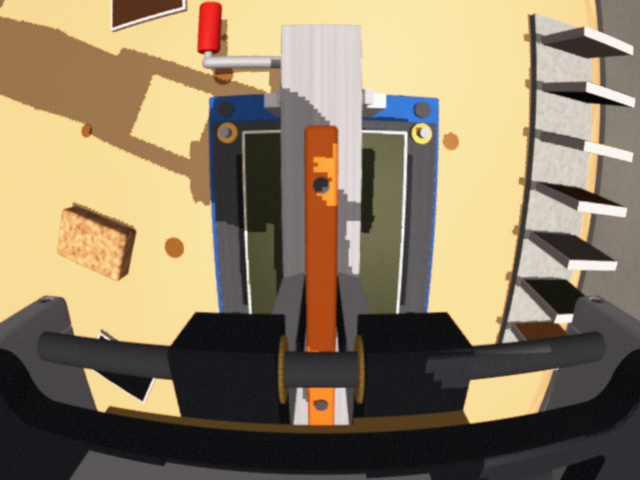

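View pics/s3.png

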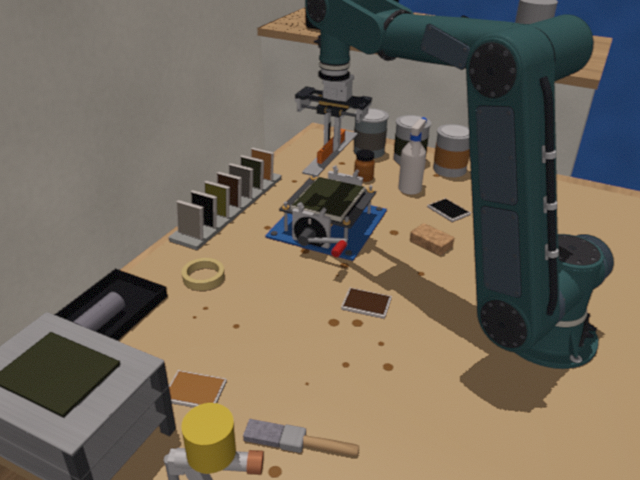

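The wrist view shows the bar over the jig. The panel's white border runs over columns 245 to 407 with its top edge at row 132, the base corners are near (212,98) and (438,97), and the rest cheeks flank the strip at row 100. The side view shows the bar held level above the jig.

```bash
python3 - <<'E'
from m import *
s=dict(np.load('w3.npz')); H=hsv(s);h,S,V=H[...,0],H[...,1],H[...,2]
p=np.array([.6013,-.179,.2253]);y=np.radians(92.73)
A=np.array([[np.cos(y),np.sin(y)],[np.sin(y),-np.cos(y)]])
rel=lambda uv,z: np.round(((fplane(s,uv,z)[:,:2]-p[:2])@A.T)*1000,1)
def rows(m,rr): return [(r,np.where(m[r])[0].min(),np.where(m[r])[0].max()) for r in rr if m[r].any()]
w=box((S<45)&(V>110),238,126,415,310)
L=box(w,238,140,256,300); Rr=box(w,395,140,415,300)
for n,m in(('L',L),('R',Rr)):
    v,u=np.where(m); P=rel(np.c_[u,v],.091); k=np.polyfit(P[:,0],P[:,1],1); print(n,len(u),'tool y at x=60,0:',np.polyval(k,60),np.polyval(k,0),'slope deg',np.degrees(np.arctan(k[0])))
T=box(w,250,126,282,138)|box(w,365,126,402,138); v,u=np.where(T);P=rel(np.c_[u,v],.091); k=np.polyfit(P[:,1],P[:,0],1);print('T at y=0:',np.polyval(k,0),'slope',np.degrees(np.arctan(k[0])), P[:,0].min(),P[:,0].max())
b=box((h>100)&(h<125)&(S>140)&(V>50),205,85,445,300)
v,u=np.where(b); P=rel(np.c_[u,v],.01); print('base',P.min(0),P.max(0))
for side in(0,1):
    pts=[]
    for r in range(120,290,5):
        c=np.where(b[r])[0]
        if len(c): pts.append((c.min() if side==0 else c.max(),r))
    Q=rel(pts,.01);k=np.polyfit(Q[:,0],Q[:,1],1);print('edge',np.polyval(k,[60,0]),np.degrees(np.arctan(k[0])))
rib=box((S>190)&(h<14)&(V>60),298,125,345,260); v,u=np.where(rib); P=rel(np.c_[u,v],.2253+.0256); print('rib y',np.median(P[:,1]),P[:,0].max()-80)
red=box(((h<5)|(h>175))&(S>180)&(V>60),190,0,225,60);v,u=np.where(red);print('red',rel(np.c_[u,v],.07).mean(0),rel(np.c_[u,v],.07).min(0),rel(np.c_[u,v],.07).max(0))
c=cv2.resize(s['color'][60:160,190:460],None,fx=2.9,fy=2.9,interpolation=cv2.INTER_CUBIC);cv2.imwrite('pics/c3.png',c[:,:,::-1])
E
```

```text
L 327 tool y at x=60,0: -65.88022666439402 -65.85933642247326 slope deg -0.01994871077835663
R 688 tool y at x=60,0: 72.03059703662723 71.9931975976902 slope deg 0.03571382882881674
T at y=0: 87.33161022253897 slope -0.24412854275910215 85.1 89.1
base [ -97.7 -119.9] [131.9 126.5]
edge [-119.34667914 -119.28014036] -0.06353983426794493
edge [125.86172387 125.67825642] 0.17519796766332144
rib y -0.5 -0.7000000000000028
red [ 192.72172211 -103.86457926] [ 166.2 -114.4] [219.8 -93.3]
```

View pics/c3.png

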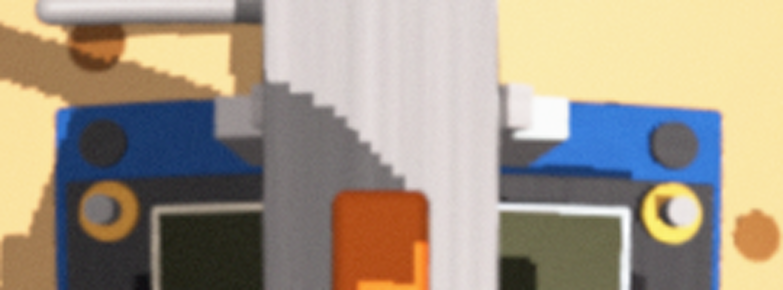

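```bash

python3 -m crank '[[1,[-0.0016,0.0013,0.01],[0,0,0]],[1,[0,0,0.02],[0,0,0]],[1,[0,0,0.03],[0,0,0]],[1,[0,0,0.02],[0,0,0]],[1,[0,0,0.01],[0,0,0]],[1,[0,0,0],[0,0,0]],[1,[0,0,0],[0,0,0]]]'
python3 - <<'E'
from m import *
from go import rel
rel(.6,-.18,.1074,92.7)
a=snap('wrist'); np.savez('w4.npz',**a); b=snap('side'); np.savez('s4.npz',**b)
f=lambda s,x0,y0,x1,y1,k:cv2.resize(s['color'][y0:y1,x0:x1],None,fx=k,fy=k,interpolation=cv2.INTER_CUBIC)
A=f(a,190,0,460,110,2.9); B=f(b,250,120,410,270,1.8)
C=np.zeros((600,800,3),np.uint8); C[:A.shape[0],:A.shape[1]]=A; C[320:320+B.shape[0],:B.shape[1]]=B
cv2.imwrite('pics/c4.png',C[:,:,::-1])
E
```

```text
time: 9.8
tool_pos: [0.6033, -0.1813, 0.1363]
ee_rot: [3.14, 0.001, 1.619]
wrist_force: [0.5, -0.2, -6.6]
width: 0.014
finger_force: 30.0
pos [ 0.6033 -0.1813  0.1363] rpy deg [1.7992e+02 4.0000e-02 9.2740e+01] t 9.8 F [ 0.5 -0.2 -6.6] w 0.014 ff 30.0
tool mm [ 1.5 -3.2 28.9]
turn [0.08 0.04 0.04]
```

View pics/c4.png

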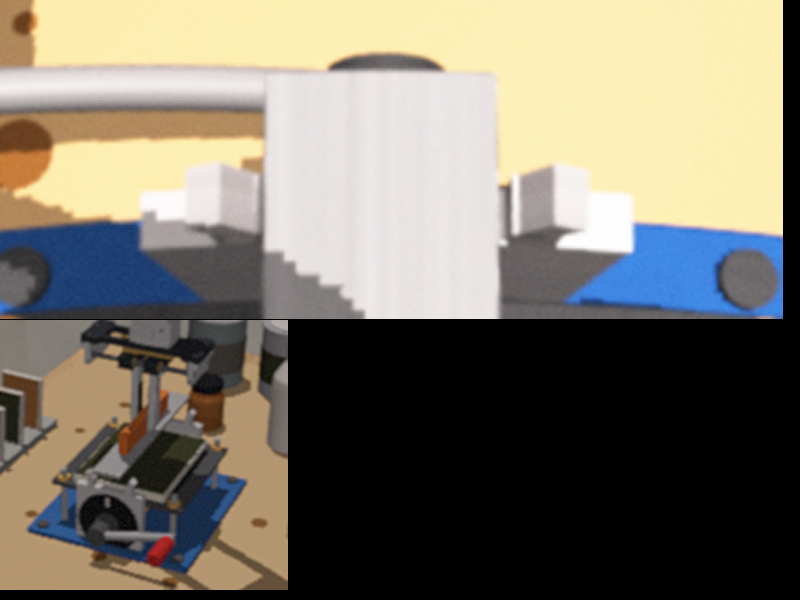

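The crop shows the strip at columns 264 to 497 (centre 380), the cheek tops from 187 to 588 and the rest shoulders from 140 to 633 (centre 387). The strip is about 1 mm short along tool y. I'll check the lengthwise fit the same way.

```bash
python3 - <<'E'
from m import *
s=dict(np.load('w4.npz'))
p=np.array([.6033,-.1813,.1363]);y=np.radians(92.74)
A=np.array([[np.cos(y),np.sin(y)],[np.sin(y),-np.cos(y)]])
f=lambda c,z: np.round(((fplane(s,np.array(c)/2.9+[190,0],z)[:,:2]-p[:2])@A.T)*1000,1).tolist()
print('strip end',f([[264,72],[497,72]],.1319))
print('cheek tops far',f([[220,165],[556,165]],.119))
print('cheek tops',f([[187,168],[588,168]],.119))
for z in(.09,.097): print('shoulder',f([[140,193],[633,193]],z))
E
```

```text
strip end [[134.6, -19.7], [134.7, 20.3]]
cheek tops far [[120.9, -28.9], [121.2, 32.5]]
cheek tops [[120.6, -35.1], [121.0, 38.4]]
shoulder [[123.3, -50.3], [123.8, 53.8]]
shoulder [[121.6, -48.7], [122.1, 52.2]]
```

```bash

python3 -m crank '[[1,[0.0004,0.0014,0],[0,0,0]],[1,[0,0,0.01],[0,0,0]],[1,[0,0,0.008],[0,0,0]],[1,[0,0,0.005],[0,0,0]],[1,[0,0,0.002],[0,0,0]],[1,[0,0,0],[0,0,0]],[1,[0,0,0],[0,0,0]]]'
python3 -m crank '[[1,[0,0,0.0015],[0,0,0]],[1,[0,0,0.001],[0,0,0]],[1,[0,0,0],[0,0,0]]]'
python3 go.py .6 -.18 .1074 92.7
```

```text
time: 10.6
tool_pos: [0.6043, -0.1806, 0.1106]
ee_rot: [3.141, 0.0, 1.619]
wrist_force: [0.2, -0.1, -6.5]
width: 0.0139
finger_force: 30.0
time: 10.9
tool_pos: [0.6041, -0.1806, 0.1079]
ee_rot: [-3.142, 0.0, 1.619]
wrist_force: [0.6, -0.1, -7.3]
width: 0.0138
finger_force: 30.0
pos [ 0.6041 -0.1806  0.1079] rpy deg [-180.      0.     92.75] t 10.9 F [ 0.6 -0.1 -7.3] w 0.0138 ff 30.0
tool mm [ 0.8 -4.1  0.5]
turn [-0.    0.    0.05]
```

```bash

python3 -m crank '[[1,[0,0,0.0006],[0,0,0]],[1,[0,0,0.0003],[0,0,0]],[1,[0,0,0],[0,0,0]]]'
python3 -m crank '[[1,[0,0,0.0004],[0,0,0]],[1,[0,0,0],[0,0,0]]]'
python3 go.py .6 -.18 .1074 92.7
```

```text
time: 11.2
tool_pos: [0.6043, -0.1806, 0.1074]
ee_rot: [3.141, 0.0, 1.619]
wrist_force: [0.3, -0.2, -6.2]
width: 0.0133
finger_force: 30.0
time: 11.4
tool_pos: [0.6043, -0.1806, 0.1074]
ee_rot: [3.141, 0.0, 1.619]
wrist_force: [-0.6, -0.4, -3.0]
width: 0.0138
finger_force: 30.0
pos [ 0.6043 -0.1806  0.1074] rpy deg [1.7996e+02 2.0000e-02 9.2750e+01] t 11.4 F [-0.6 -0.4 -3. ] w 0.0138 ff 30.0
tool mm [ 0.8 -4.2  0. ]
turn [0.04 0.02 0.05]
```

```bash

python3 -m crank '[[1,[0,0,0.0004],[0,0,0]],[1,[0,0,0],[0,0,0]],[0.5,[0,0,0],[0,0,0]],[0.5,[0,0,0],[0,0,0]],[0.5,[0,0,0],[0,0,0]],[0.5,[0,0,0],[0,0,0]],[0.5,[0,0,0],[0,0,0]]]'
python3 go.py .6 -.18 .1074 92.7
```

```text
time: 12.1
tool_pos: [0.6043, -0.1806, 0.1064]
ee_rot: [3.141, 0.0, 1.619]
wrist_force: [0.6, 0.3, -1.0]
width: 0.0467
finger_force: 0.0
pos [ 0.6043 -0.1806  0.1064] rpy deg [1.7997e+02 2.0000e-02 9.2760e+01] t 12.1 F [ 0.6  0.3 -1. ] w 0.0467 ff 0.0
tool mm [ 0.8 -4.3 -1. ]
turn [0.03 0.02 0.06]
```

Released. I'll raise the hand and look at the bar.

```bash

python3 -m crank '[[0.5,[0,0,-0.01],[0,0,0]],[0.5,[0,0,-0.03],[0,0,0]],[0,[0,0,-0.05],[0,0,0]],[0,[0,0,-0.04],[0,0,0]],[0,[0,0,0],[0,0,0]],[0,[0,0,0],[0,0,0]]]'
python3 - <<'E'
from m import *
from go import rel
a=snap('wrist'); np.savez('w5.npz',**a); b=snap('side')
rel(.6,-.18,.1074,92.7)
f=lambda s,x0,y0,x1,y1,k:cv2.resize(s['color'][y0:y1,x0:x1],None,fx=k,fy=k,interpolation=cv2.INTER_CUBIC)
A=f(a,180,0,460,300,2); B=f(b,260,160,380,270,2)
C=np.zeros((600,800,3),np.uint8); C[:A.shape[0],:A.shape[1]]=A; C[:B.shape[0],560:560+B.shape[1]]=B
cv2.imwrite('pics/c5.png',C[:,:,::-1])
E
```

```text
time: 12.7
tool_pos: [0.6048, -0.1808, 0.2386]
ee_rot: [3.138, 0.002, 1.619]
wrist_force: [-0.7, -0.8, -0.8]
width: 0.0758
finger_force: 0.0
pos [ 0.6035 -0.1803  0.2347] rpy deg [-1.7986e+02 -6.0000e-02  9.2750e+01] t 12.8 F [-0.3  0.7  0.3] w 0.0831 ff 0.0
tool mm [  0.4  -3.2 127.3]
turn [-0.14 -0.06  0.05]
```

View pics/c5.png

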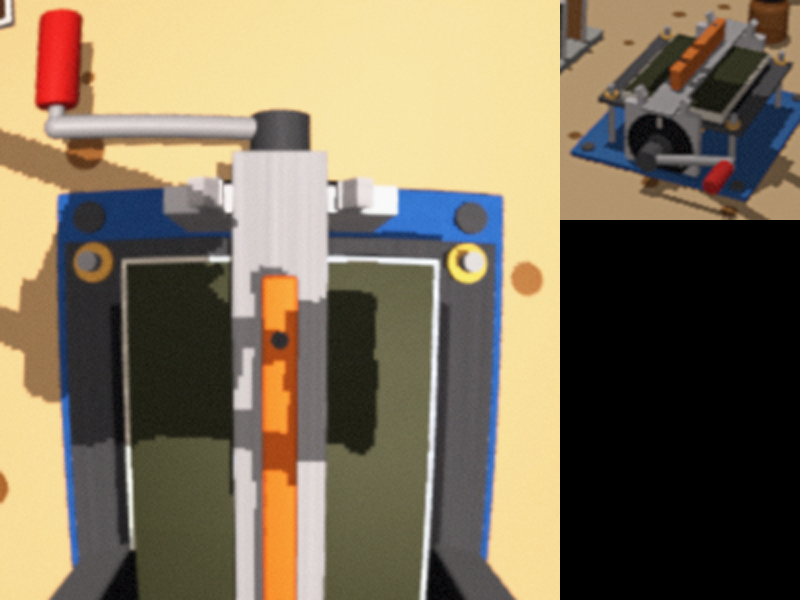

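The bar is seated: its strip lies in the notch with the cheeks either side at row ~195 of the crop and level in the side inset. The red handle is at crop (60,59). Next is the lever.

```bash

python3 -m crank '[[0,[0.0385,-0.0213,0],[0,0,0]],[0,[0.0385,-0.0213,0],[0,0,0]],[0,[0.0385,-0.0213,0],[0,0,0]],[0,[0.0385,-0.0213,0],[0,0,0]],[0,[0.0385,-0.0213,0],[0,0,0]],[0,[0,0,0.04],[0,0,0]],[0,[0,0,0],[0,0,0]],[0,[0,0,0],[0,0,0]]]'
python3 - <<'E'
from m import *
from go import rel
a=snap('wrist'); H=hsv(a);h,S,V=H[...,0],H[...,1],H[...,2]
rel(.488,.0067,.051,92.75)
m=((h<5)|(h>175))&(S>180)&(V>60)
n,l,st,c=cv2.connectedComponentsWithStats(m.astype(np.uint8))
for i in range(1,n):
    if st[i,4]>150:
        v,u=np.where(l==i); P=fplane(a,np.c_[u,v],.075); print(st[i],P.min(0),P.max(0))
E
```

```text
time: 13.6
tool_pos: [0.4872, 0.0065, 0.1942]
ee_rot: [-3.136, -0.0, 1.619]
wrist_force: [-0.6, -0.5, 0.8]
width: 0.0941
finger_force: 0.0
pos [0.4886 0.0061 0.196 ] rpy deg [-179.91    0.     92.71] t 13.65 F [-1.1  0.5 -0.3] w 0.0937 ff 0.0
tool mm [  0.6  -0.4 145. ]
turn [-0.09  0.   -0.04]
[ 311  205   26   61 1428] [ 0.47791684 -0.01829178  0.075     ] [0.49964502 0.0328807  0.075     ]
```

```bash

python3 -m crank '[[0,[0,0,0.04],[0,0,0]],[0,[0,0,0.04],[0,0,0]],[0,[0,0,0.035],[0,0,0]],[0,[0,0,0.02],[0,0,0]],[0,[0,0,0.01],[0,0,0]],[1,[0,0,0],[0,0,0]],[1,[0,0,0],[0,0,0]],[1,[0,0,0],[0,0,0]]]'
python3 -m crank '[[1,[0,0,0],[0,0,0]],[1,[0,0,0],[0,0,0]],[1,[0,0,0],[0,0,0]],[1,[0,0,0],[0,0,0]],[1,[0,0,0],[0,0,0]],[1,[0,0,0],[0,0,0]],[1,[0,0,0],[0,0,0]],[1,[0,0,0],[0,0,0]]]'
python3 go.py .488 .0067 .051 92.75
```

```text
time: 14.45
tool_pos: [0.4903, 0.0063, 0.0534]
ee_rot: [3.138, 0.001, 1.618]
wrist_force: [0.1, -0.1, -0.0]
width: 0.0732
finger_force: 0.0
time: 15.25
tool_pos: [0.4887, 0.0066, 0.0512]
ee_rot: [3.141, 0.0, 1.619]
wrist_force: [0.3, -0.5, -0.6]
width: 0.0213
finger_force: 30.0
pos [0.4887 0.0066 0.0512] rpy deg [179.98   0.    92.75] t 15.25 F [ 0.3 -0.5 -0.6] w 0.0213 ff 30.0
tool mm [ 0.1 -0.7  0.2]
turn [ 0.02  0.   -0.  ]
```

```bash

python3 -m crank '[[1,[0,0.002,-0.0068],[0,0,0]],[1,[0,0.0023,-0.0068],[0,0,0]],[1,[0,0.003,-0.0065],[0,0,0]],[1,[0,0.003,-0.0064],[0,0,0]],[1,[0,0.0037,-0.0062],[0,0,0]],[1,[0,0.004,-0.0059],[0,0,0]],[1,[0,0.0045,-0.0056],[0,0,0]],[1,[0,0.0047,-0.0054],[0,0,0]]]'
python3 go.py .5952 .0118 .136 92.75
```

```text
time: 16.05
tool_pos: [0.5151, 0.0078, 0.1006]
ee_rot: [-3.139, 0.0, 1.619]
wrist_force: [0.7, -2.0, -9.6]
width: 0.0212
finger_force: 30.0
pos [0.5151 0.0078 0.1006] rpy deg [-1.7985e+02  1.0000e-02  9.2750e+01] t 16.05 F [ 0.7 -2.  -9.6] w 0.0212 ff 30.0
tool mm [  0.2  80.1 -35.7]
turn [-0.15  0.01 -0.  ]
```

```bash

python3 -m crank '[[1,[0,0.0051,-0.005],[0,0,0]],[1,[0,0.0054,-0.0047],[0,0,0]],[1,[0,0.0057,-0.0043],[0,0,0]],[1,[0,0.006,-0.0039],[0,0,0]],[1,[0,0.0062,-0.0035],[0,0,0]],[1,[0,0.0064,-0.0032],[0,0,0]],[1,[0,0.0066,-0.0027],[0,0,0]],[1,[0,0.0068,-0.0023],[0,0,0]]]'
python3 go.py .5952 .0118 .136 92.75
```

```text
time: 16.85
tool_pos: [0.5613, 0.0099, 0.1299]
ee_rot: [-3.134, 0.0, 1.619]
wrist_force: [-9.0, -1.9, -8.4]
width: 0.0213
finger_force: 30.0
pos [0.5613 0.0099 0.1299] rpy deg [-1.7956e+02  2.0000e-02  9.2740e+01] t 16.85 F [-9.  -1.9 -8.4] w 0.0213 ff 30.0
tool mm [ 0.3 33.9 -6.4]
turn [-0.44  0.02 -0.01]
```

```bash

python3 -m crank '[[1,[0,0.0069,-0.0018],[0,0,0]],[1,[0,0.007,-0.0014],[0,0,0]],[1,[0,0.007,-0.0009],[0,0,0]],[1,[0,0.005,-0.0004],[0,0,0]],[1,[0,0,0],[0,0,0]],[1,[0,0,0],[0,0,0]]]'
python3 - <<'E'
from m import *
from go import rel
rel(.5952,.0118,.136,92.75)
a=snap('wrist'); np.savez('w6.npz',**a); b=snap('side'); np.savez('s6.npz',**b)
f=lambda s,x0,y0,x1,y1,k:cv2.resize(s['color'][y0:y1,x0:x1],None,fx=k,fy=k,interpolation=cv2.INTER_CUBIC)
A=f(a,0,0,640,480,.6); B=f(b,240,80,400,280,2.5)
C=np.zeros((600,800,3),np.uint8); C[:A.shape[0],:A.shape[1]]=A; C[:B.shape[0],400:400+B.shape[1]]=B
cv2.imwrite('pics/c6.png',C[:,:,::-1])
E
```

```text
time: 17.45
tool_pos: [0.5876, 0.0111, 0.135]
ee_rot: [-3.135, 0.0, 1.619]
wrist_force: [-7.2, -2.7, -7.0]
width: 0.0213
finger_force: 30.0
pos [0.5876 0.0111 0.135 ] rpy deg [-1.7965e+02  3.0000e-02  9.2740e+01] t 17.45 F [-7.2 -2.7 -7. ] w 0.0213 ff 30.0
tool mm [ 0.3  7.6 -1. ]
turn [-0.35  0.03 -0.01]
```

View pics/c6.png

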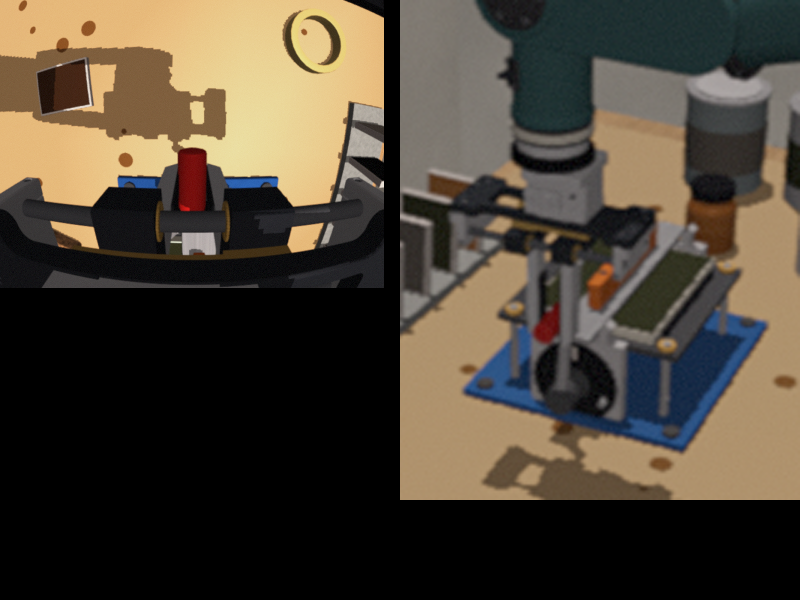

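The side inset shows the lever nearly upright and the bar level on the panel. The wrist inset shows the handle at column ~192 and the base centre at ~197.5, so about 7 mm is left, which matches the arm pose.

```bash

python3 -m crank '[[1,[0,0.003,-0.0003],[0,0,0]],[1,[0,0.003,-0.0001],[0,0,0]],[1,[0,0.0013,0],[0,0,0]],[1,[0,0,0],[0,0,0]],[1,[0,0,0],[0,0,0]],[1,[0,0,0],[0,0,0]]]'
python3 - <<'E'
from m import *
from go import rel
rel(.5952,.0118,.136,92.75)
s=snap('wrist','w7.png'); H=hsv(s);h,S,V=H[...,0],H[...,1],H[...,2]
o=robot.get_obs();p=o['tool_pos'];y=o['ee_rot'][2]
A=np.array([[np.cos(y),np.sin(y)],[np.sin(y),-np.cos(y)]])
rl=lambda uv,z: ((fplane(s,uv,z)[:,:2]-p[:2])@A.T)*1000
b=box((h>100)&(h<125)&(S>140)&(V>50),150,270,520,330)
rr=[(r,np.where(b[r])[0]) for r in range(294,312,3) if b[r].any()]
for r,c in rr: q=rl([[c.min(),r],[c.max(),r]],.01);print(r,q.round(1).tolist(),'centre',q[:,1].mean().round(1))
red=box(((h<5)|(h>175))&(S>180)&(V>60),250,240,390,340);
for r in range(256,330,20):
    c=np.where(red[r])[0]
    if len(c): print('red',r,rl([[c.min(),r],[c.max(),r]],.157)[:,1].round(1))
t=snap('top');np.savez('t7.npz',**t)
E
```

```text
time: 18.15
tool_pos: [0.5939, 0.0114, 0.1353]
ee_rot: [-3.133, 0.0, 1.619]
wrist_force: [-10.4, -3.4, -4.4]
width: 0.0212
finger_force: 30.0
pos [0.5939 0.0114 0.1353] rpy deg [-1.7952e+02  3.0000e-02  9.2730e+01] t 18.15 F [-10.4  -3.4  -4.4] w 0.0212 ff 30.0
tool mm [ 0.3  1.3 -0.8]
turn [-0.48  0.03 -0.02]
294 [[-56.2, -118.4], [-55.7, -105.5]] centre -112.0
297 [[-59.3, -120.8], [-58.3, 124.3]] centre 1.8
300 [[-62.3, -121.1], [-61.3, 124.7]] centre 1.8
303 [[-65.3, -120.5], [-64.3, 124.1]] centre 1.8
306 [[-68.4, -120.9], [-67.4, 124.5]] centre 1.8
309 [[-71.5, -121.3], [-70.5, 124.9]] centre 1.8
red 256 [-10.1   9.8]
red 276 [-10.2  10.4]
red 296 [-10.   10.2]
red 316 [-9.7 10.4]
```

```bash

python3 -m crank '[[1,[0,0.0014,-0.0002],[0,0,0]],[1,[0,0,0],[0,0,0]],[1,[0,0,0],[0,0,0]],[1,[0,0,0],[0,0,0]],[1,[0,0,0],[0,0,0]],[1,[0,0,0],[0,0,0]]]'
python3 - <<'E'
from m import *
from go import rel
rel(.5952,.0118,.136,92.75)
b=snap('side'); B=cv2.resize(b['color'][170:270,260:380],None,fx=6,fy=6,interpolation=cv2.INTER_CUBIC); cv2.imwrite('pics/c8.png',B[:,:,::-1])
E
```

```text
time: 18.85
tool_pos: [0.5951, 0.0114, 0.1353]
ee_rot: [-3.133, 0.0, 1.618]
wrist_force: [-10.3, -2.2, -6.3]
width: 0.0212
finger_force: 30.0
pos [0.5951 0.0114 0.1353] rpy deg [-1.7949e+02  3.0000e-02  9.2730e+01] t 18.85 F [-10.3  -2.2  -6.3] w 0.0212 ff 30.0
tool mm [ 0.4  0.2 -0.7]
turn [-0.51  0.03 -0.02]
```

View pics/c8.png

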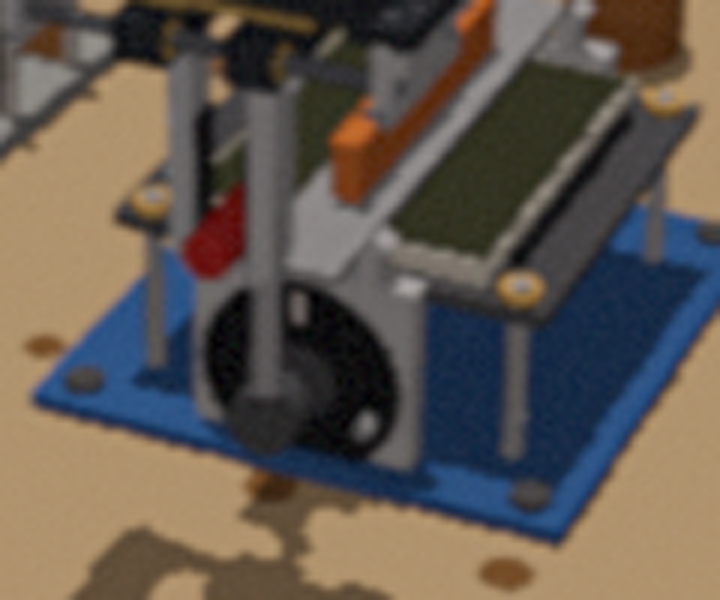

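The lever stands vertical and the bar sits level on the raised panel, with nothing of the hand near it. Handing in.

```bash
python3 -c "
from bench import robot
print(robot.close_job())"
```

```text
the job is handed in; nothing more can be done
None
```

The masking bar sits level and centred in both notches, and the arm is holding the cam lever upright with the panel raised and carrying the bar. I handed the job in at about 19 s; `close_job()` returned no verdict, and I judged the lever's top position from the images and arm pose, since there is no lever-angle reading.

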